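# Turn the bread stand and hold up the roll with tongs

### The arm

A 6-joint arm with a two-finger parallel gripper is mounted at the origin on the work surface. World frame = base frame: x ahead of the robot, y to its left, z up, the work surface at z = 0. Lengths are in m, angles in rad, forces in N, time in s.
With the tool pointing down it reaches from about 0.35 to 0.775 m from the base axis. Payload 5.5 kg.
Tool frame: the origin (TCP) lies midway between the tips of the shut fingers; the grasp point (between the pads) lies 19 mm behind it (env.tcp_to_grasp is the distance from the TCP to the grasp point, in m); z points along the fingers, y is the direction in which the jaws open and shut (so a half turn about z gives the same grasp; the last joint's range is limited). The gripper opens to 85 mm and grips with 20 to 120 N. Pads are 22 mm wide; open, the fingers measure 114 mm over their backs; the gripper's body (76 mm by 85 mm) begins 54 mm behind the grasp point. The pads swing forward as they close: fully open they stand 13 mm farther back than shut.
Start: joints at [-1.361, 0.313, 0.046, 1.304, 0, 1.431], TCP at [0.197, -0.54, 0.231] pointing down, gripper open.
Joint ranges: [-2.76, 2.76], [-0.86, 1.69], [-1.03, 1.26], [-2.2, 2.34], [-1.47, 1.5], [-3.14, 3.14]. Speed limits (rad/s): [2.57, 2.57, 3.14, 3.14, 3.14, 3.14].

### API

Orientations are given as a unit quaternion [w, x, y, z].
In Python, from workcell import get_state, viewer, hand_in, finder, env gives the robot as it stands.
- The arm moves only by the tool arm_command, never from a script. Its argument "motion" is a list of rows, each an object of numbers: "x", "y", "z": the shift along the tool's x, y, z in mm; "rx", "ry", "rz": the turn, a rotation vector about the tool's x, y, z in degrees; "hand": the closure, from -1 (fully open) to 1 (shut). A call has 1 to 10 rows; each row is the pose to reach, as a shift and turn from the pose commanded when the call began, along the tool's axes at that moment; what a row does not reach only later rows make up. A row lasts 1/8 s, in which the tool goes at most 62.5 mm and 10.7 degrees, less where a joint would pass 70% of its speed; a pose out of reach is approached as far as the arm can. A call with a gripper value outside its range is refused whole. The fingers move at their own pace and stop on an object; "force" is the grip in N (left out, the last holds). Time passes only in rows, so rows that repeat a pose let the fingers close. It gives the time, the measured TCP pose, the force and the opening at its end, in the units of the state.
- get_state(): the state, without advancing time (a new reading comes with each control period).
- viewer.read_camera(name): name is "scene" or "top" or "wrist"; returns a dict with "image" (384x512x3 uint8, red, green, blue), "z_map" (384x512 float32, m along the optical axis (not along the pixel's ray), 0 where there is no reading), "intrinsics" (3x3 intrinsics, pixels), "k1" (the pictures are not rectified: a ray, as slopes to the right and down, at radius r is drawn at 1 + k1 r^2 times it, then the intrinsics apply), "rvec" (rotation vector, rad) and "tvec" (3), from world to camera coordinates, as OpenCV has them. Camera axes: x right, y down, z forward; pixel columns grow to the right and rows downward; lengths in m; the calibration is good to about 2 mm. A picture is of the moment at which its call begins.
- hand_in(): hands the job in, once; it reports no verdict.
Trained networks look in a picture, given as the dict that the camera call returned (one of the last four; its "shot" number tells which), for a name from the list of things; names that differ only in an ending like _2 or _b are one class to them, and where a whole thing is asked for, a point or a joint stands for the part that bears it (a point fixed in the world has none). Each returns a list of dicts, best first, with "score" (0 to 1); they miss things now and then, are a little off and sometimes report something else, mostly with a low value. They report only what shows in the picture. A call takes as long as a camera call. They do not tell look-alikes from the thing itself.
- finder.find_in(picture, query): "at" ([column, row] in pixels, amid what is visible of it).
- finder.masks_of(picture, query): "region" (384x512 bool, what is visible of it) and "at" ([column, row] in pixels, amid what is visible of it).
The state is a dict: "clock": time; "joint_pos": joint angles; "qvel": joint speeds; "tau": joint torques, N m; "tcp_pos": TCP position; "orientation": TCP orientation; "wrist_force": force on the tool from outside, world axes, zero at the start; "ft_torque": the same for the moment, N m; "finger_gap": finger opening in m.
Only numpy, scipy, OpenCV 4.12 (cv2) and the standard library are available. Lean on these libraries where they do the work, as an engineer would, in place of code of your own. Each camera call takes 0.05 s, during which the arm holds its last target.

### The job

The bread roll is under the wire fly guard of the revolving stand: lift the sprung plunger by its black knob, turn the tray a quarter turn anticlockwise seen from above, and let the plunger drop fully home in the other notch. Then take the tongs out of the wooden caddy, close them on the roll and lift it at least 10 cm above the tray, without the gripper touching the roll and leaving bowl, ladle and pegs where they are. Finish while holding the roll still in the tongs; put nothing down.

Things in the scene. Friction and masses are not known exactly. Their poses are not given: they have to be found in the camera images.
- stand: Revolving bread stand, fixed: round wooden base (radius 128, 18 high) under a round aluminium tray (radius 90, top at z = 44). Origin: underside centre, on the upright turning axis. Azimuths: anticlockwise from above, from its x axis, which points roughly away from the robot. A steel index rail on the base (mean radius 105, 20 wide, top at z = 30) has notches at azimuth 135 (start) and 225 degrees
- tray (a joint): Turn of the tray, rad, growing anticlockwise from above: 0 as found (plunger in the start notch), 1.571 with the plunger in the serving notch, 0.03 of play either way. Turns lightly, stays where left, travels -0.3 to 1.9, but is locked while the plunger is down in a notch
- plunger (a joint): Lift of the plunger, m: 0 is fully home in a notch; above 0.012 it clears the rail; at most 0.022. Between the notches it rests on the rail at 0.012. A spring presses it down with 3 N at 0, 7 N at 0.022
- knob (a point): Centre of the plunger's round black knob (diameter 20, 26 high, upright), on a lug of the tray at radius 105 from the stand's axis; 77 above the table when home. Lug top at z = 44, a 20 mm wide collar under the knob ends at z = 52. It goes round with the tray and slides only up and down on it; its pin below (diameter 8, round end) sits in the notch
- notch_serve (a point): Mouth of the serving notch at the rail's top, on radius 105; the gap is 14 wide along the rail and 12 deep
- roll_center (a point): Centre of the bread roll, half-way up: a round brown bun, 40 in diameter (widest 15 above its underside), 32 high, about 40 g, lying loose on the tray 55 or so from the axis at about azimuth 25 degrees at the start; it rides round with the tray
- tongs_grip (a point): Where to grip the steel tongs, which stand upright, tips down, in the caddy: middle plane, 112 above the tips' lower edges, 38 below the pivot, 44 below the top. z up along the tongs, y the way they open and close, x across the 20 wide blades. Open, they measure 41 over the arms here, 46 at 25 lower, 38 at 20 higher. 130 g
- tongs_tips (a point): Middle between the tongs' tips, 10 above their lower edges, 102 straight below tongs_grip. The tips are flat upright plates 20 wide (x), 34 tall; open they stand 62 apart inside, 70 outside. When squeezed they sink 2 to 3 mm
- tongs_jaw (a joint): Squeeze of the tongs, rad, both arms together: 0 fully open (sprung, at a stop), about 0.16 on the roll, 0.36 shut (tips 10 apart). 1 mm less over the arms at tongs_grip brings the tips about 3 mm closer. The spring takes some 3 N per arm at the grip to start, 5 N on the roll: a squeeze of 1 or 2 mm carries the tongs open, and easing it opens them
- caddy: Open wooden tongs caddy, fixed, 41 x 92 x 52 high, walls 7, floor 7, origin at its underside centre, long side along its y, which is also the tongs' y; the tongs stand in it with up to 4 mm of play
- bowl: White ceramic bowl, rim radius 62, height 55, origin under its centre; leave alone
- ladle: Stainless ladle, 270 long, lying along its x; leave alone
- peg0: Wooden peg, diameter 18, length 75, lying; leave alone
- peg1: Wooden peg like peg0; leave alone
- peg2: Wooden peg like peg0; leave alone
- guard (a point): Top middle of the stand's fixed wire fly guard, which roofs the sector from azimuth -50 to 65 degrees, out to radius 123 and up to 110 above the table; the rest of the tray is open above
There are look-alikes about, which are no part of the job. What is shaped like the part that bears tongs_grip but green, orange or red is not meant.

How it is judged:
On the way, in this order (a step that is already met when the one before it is completed fails the run):
1. the plunger is lifted clear of its notch (value of joint plunger above 0.0105 m), for 0.1 s.
2. the tray is a quarter turn on and the plunger has dropped home in the serving notch (value of joint plunger below 0.003 m and value of joint tray between 1.5 and 1.64 rad), for 0.2 s.
3. the tongs are lifted out of the caddy (contact force between the fingers and tongs above 0.5 N and z of tongs_tips in the frame of caddy above 0.062 m), for 0.2 s.
4. the tongs have lifted the roll off the tray (contact force between tongs_jaw and roll above 0.2 N and contact force between roll and stand below 0.05 N and z of roll_center in the frame of stand above 0.075 m), for 0.2 s.
At the end, for the whole second after the job is handed in: Gripper holds the tongs, tongs hold the roll, still and touching nothing else: roll centre within 35 mm of the tips' middle and 145 mm or more above the table. Tray at 1.5 to 1.64 rad, plunger within 3 mm of home. Tongs clear of stand and caddy. Bowl, ladle, pegs moved under 30 mm (all of step 2 and z of roll_center in the frame of stand above 0.145 m and distance between roll_center and tongs_tips below 0.035 m and contact force between tongs_jaw and roll above 0.2 N and contact force between the fingers and tongs above 0.5 N and contact force between roll and the fingers below 0.05 N and contact force between each of roll, tongs and stand below 0.05 N and contact force between tongs and caddy below 0.05 N and linear speed of roll below 0.05 m/s and distance of each of bowl, ladle, peg0, peg1, peg2 from where it was at the start of the episode below 0.03 m); the arm keeps its last pose, push and grip.
It fails at once if the gripper touches the roll (contact force between the fingers and roll above 0.3 N).
It fails at once if a bystander is pushed away (distance of any of bowl, ladle, peg0, peg1, peg2 from where it was at the start of the episode above 0.03 m).
It also fails if it takes over 58 s, if anything falls off the work surface, if the arm or the gripper's body presses on something with over 40 N, if the wrist force passes 120 N, or if a joint passes its speed limit or range.

## Working session

There is one attempt and no reset: what is moved stays moved. The work goes in short steps, Python scripts to look and compute and a tool call to move; the robot and the scene stay as the last step left them, time stands still between calls to the robot, and variables do not carry over. Pictures are saved under pics/ and viewed, and the job is handed in when it is done.

Besides the shell and the picture viewer there is one more tool, called after "Request:" as name(argument=value, ...) on one line, values as JSON. arm_command: Moves the arm, as the interface text tells. Its arguments: {"type":"object","properties":{"motion":{"type":"array","items":{"type":"object","properties":{"x":{"type":"number"},"y":{"type":"number"},"z":{"type":"number"},"rx":{"type":"number"},"ry":{"type":"number"},"rz":{"type":"number"},"hand":{"type":"number"}}}},"force":{"type":"number"}},"required":["motion"]}

```bash
ls; mkdir -p pics; cat > h.py <<'E'
import numpy as np, cv2
from workcell import get_state, viewer, hand_in, finder, env
def cam(n): return viewer.read_camera(n)
def save(p,name,crop=None,s=1):
    im=p['image'][:,:,::-1]
    if crop: c0,r0,c1,r1=crop; im=im[r0:r1,c0:c1]
    if s!=1: im=cv2.resize(im,None,fx=s,fy=s,interpolation=cv2.INTER_CUBIC)
    cv2.imwrite('pics/'+name,im)
def RT(p):
    R,_=cv2.Rodrigues(np.array(p['rvec'],float)); return R,np.array(p['tvec'],float).reshape(3)
def slopes(p,uv):
    K=np.array(p['intrinsics']);uv=np.atleast_2d(np.array(uv,float))
    return cv2.undistortPoints(uv.reshape(-1,1,2),K,np.array([p['k1'],0,0,0],float)).reshape(-1,2)
def atz(p,uv,z):
    R,t=RT(p);s=slopes(p,uv);d=np.c_[s,np.ones(len(s))]@R;o=-R.T@t
    return o+d*((z-o[2])/d[:,2])[:,None]
def cloud(p,mask=None):
    R,t=RT(p);zm=p['z_map'];m=zm>0
    if mask is not None:m=m&mask
    r,c=np.nonzero(m);s=slopes(p,np.c_[c,r]);z=zm[r,c]
    X=np.c_[s*z[:,None],z];return (X-t)@R
def proj(p,X):
    X=np.atleast_2d(X).astype(float)
    return cv2.projectPoints(X,np.array(p['rvec'],float),np.array(p['tvec'],float),np.array(p['intrinsics'],float),np.array([p['k1'],0,0,0],float))[0].reshape(-1,2)
E
python3 - <<'E'
from h import *
for n in ['scene','top','wrist']:
    p=cam(n);save(p,n+'0.png',s=1.5)
    print(n,p['k1'],p['tvec'])
    for q in ['stand','knob','tongs_grip','caddy','guard','roll_center','tongs_tips','notch_serve']:
        print(q,[(np.round(d['at']).tolist(),round(d['score'],2)) for d in finder.find_in(p,q)][:5])
print(get_state())
E
```

```text
pics
scene 0.0365111938967597 [ 0.06933617 -0.35225078  1.46584688]
stand [([220.0, 216.0], 0.77)]
knob [([249.0, 190.0], 0.45)]
tongs_grip [([334.0, 163.0], 0.76), ([374.0, 262.0], 0.71), ([395.0, 185.0], 0.62), ([297.0, 165.0], 0.58), ([353.0, 177.0], 0.53)]
caddy [([344.0, 208.0], 0.87)]
guard [([218.0, 223.0], 0.7)]
roll_center [([219.0, 225.0], 0.54), ([402.0, 267.0], 0.31)]
tongs_tips [([389.0, 182.0], 0.8), ([353.0, 185.0], 0.71), ([297.0, 167.0], 0.6), ([334.0, 162.0], 0.58), ([416.0, 248.0], 0.53)]
notch_serve [([222.0, 218.0], 0.97)]
top -0.11008688274245639 [-0.04188844  0.59123496  1.04241165]
stand [([294.0, 193.0], 0.96), ([172.0, 208.0], 0.28)]
knob [([264.0, 207.0], 0.36)]
tongs_grip [([225.0, 238.0], 0.72), ([172.0, 206.0], 0.71), ([175.0, 253.0], 0.66), ([128.0, 216.0], 0.61), ([264.0, 208.0], 0.45)]
caddy [([178.0, 206.0], 0.51)]
guard [([294.0, 192.0], 0.74)]
roll_center [([296.0, 168.0], 0.63)]
tongs_tips [([128.0, 218.0], 0.83), ([176.0, 249.0], 0.77), ([221.0, 242.0], 0.61), ([297.0, 168.0], 0.6), ([172.0, 208.0], 0.58)]
notch_serve [([295.0, 190.0], 0.6)]
wrist -0.024192469609006874 [-0.57620839 -0.04273302  0.37913582]
stand []
knob []
tongs_grip []
caddy []
guard []
roll_center []
tongs_tips []
notch_serve []
{'clock': 1.35, 'joint_pos': array([-1.36060121e+00,  3.13170234e-01,  4.61202853e-02,  1.30361875e+00,
        3.95237243e-07,  1.43119761e+00]), 'qvel': array([ 0.00042049, -0.00100969,  0.00080773,  0.00030603,  0.00163115,
        0.00196419]), 'tau': array([ 1.68958964e-04, -4.80465388e+01,  2.98804772e+01,  3.96724863e-04,
       -2.68901692e-05, -2.92118364e-05]), 'tcp_pos': array([ 0.19705561, -0.540225  ,  0.23134844]), 'orientation': array([6.37654057e-05, 9.84744479e-01, 1.74006627e-01, 2.44948125e-06]), 'wrist_force': array([ 0.03556418, -0.3111113 ,  0.20476385]), 'ft_torque': array([ 0.05742063, -0.02723006, -0.0192976 ]), 'finger_gap': 0.0856406537472536}
```

View pics/scene0.png

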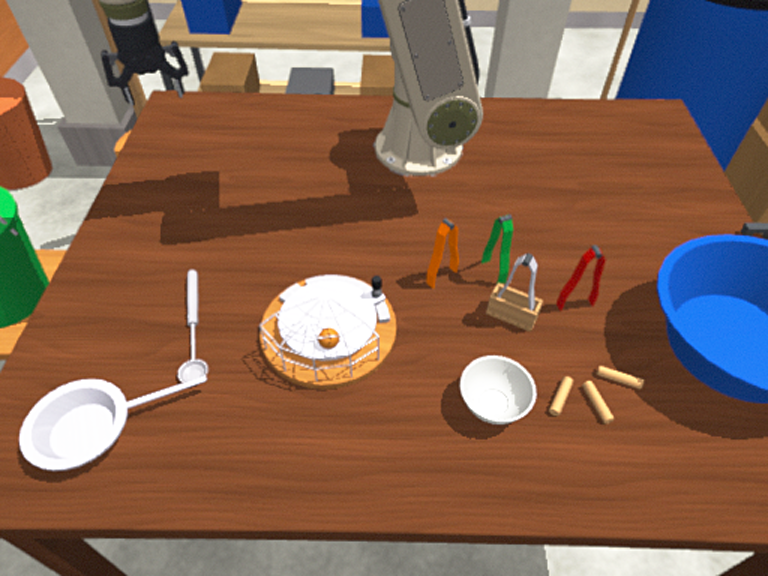

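View pics/top0.png

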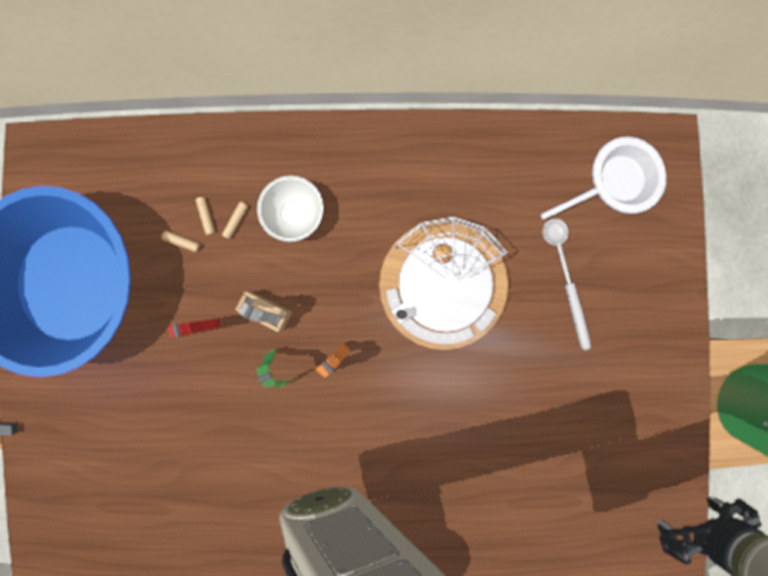

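The tongs candidates in the top view are steel in the caddy (172,207), red (130,218), green (178,247) and orange (222,240). The grey pair in the caddy is the one meant. The knob is at about (268,208) and the roll at (296,168), under the guard. Next I'll measure and check enlarged crops.

```bash
python3 - <<'E'
from h import *
from scipy.optimize import least_squares
S=cam('scene');T=cam('top')
np.savez('p0.npz',**{'S_'+k:v for k,v in S.items()},**{'T_'+k:v for k,v in T.items()})
a=cv2.resize(S['image'][140:270,160:260,::-1],(400,520),interpolation=cv2.INTER_CUBIC)
b=cv2.resize(T['image'][140:240,245:345,::-1],(400,400),interpolation=cv2.INTER_CUBIC)
im=np.zeros((520,800,3),np.uint8);im[:,:400]=a;im[:400,400:]=b;cv2.imwrite('pics/stand.png',im)
a=cv2.resize(S['image'][150:230,310:380,::-1],(400,457),interpolation=cv2.INTER_CUBIC)
b=cv2.resize(T['image'][170:240,140:210,::-1],(400,400),interpolation=cv2.INTER_CUBIC)
im=np.zeros((460,800,3),np.uint8);im[:457,:400]=a;im[:400,400:]=b;cv2.imwrite('pics/tongs.png',im)
for nm,p in (('S',S),('T',T)):
    for q in ['stand','caddy','knob','tongs_grip','roll_center']:
        for d in finder.masks_of(p,q)[:6]:
            c=cloud(p,d['region']); 
            print(nm,q,np.round(d['at']),round(d['score'],2),len(c), c.min(0).round(3) if len(c) else '',c.max(0).round(3) if len(c) else '')
E
```

```text
S stand [221. 216.] 0.6 5347 [ 0.444 -0.31  -0.003] [ 0.714 -0.05   0.112]
S stand [127. 219.] 0.52 505 [ 0.451 -0.472  0.001] [ 0.707 -0.389  0.024]
S caddy [344. 207.] 0.74 629 [0.506 0.127 0.002] [0.578 0.218 0.057]
S knob [416. 249.] 0.59 185 [0.664 0.309 0.006] [0.699 0.378 0.024]
S tongs_grip [396. 184.] 0.78 519 [ 0.354  0.265 -0.002] [0.527 0.393 0.16 ]
S tongs_grip [335. 161.] 0.73 469 [ 0.267  0.127 -0.004] [0.466 0.209 0.158]
S tongs_grip [296. 167.] 0.71 570 [ 0.266  0.01  -0.004] [0.475 0.084 0.157]
S roll_center [220. 224.] 0.56 178 [ 0.608 -0.191  0.043] [ 0.676 -0.147  0.106]
T stand [298. 191.] 0.73 5692 [ 0.46  -0.304 -0.005] [ 0.718 -0.053  0.112]
T caddy [174. 205.] 0.78 330 [ 0.5    0.125 -0.002] [0.579 0.22  0.152]
T knob [267. 208.] 0.4 26 [ 0.525 -0.097  0.087] [ 0.536 -0.083  0.093]
T tongs_grip [172. 209.] 0.74 203 [0.516 0.141 0.008] [0.56  0.204 0.166]
T tongs_grip [221. 240.] 0.71 223 [ 0.409  0.013 -0.002] [0.472 0.078 0.158]
T tongs_grip [177. 251.] 0.69 175 [0.396 0.129 0.039] [0.46  0.17  0.161]
T tongs_grip [126. 217.] 0.66 230 [ 0.49   0.267 -0.002] [0.524 0.342 0.159]
T roll_center [296. 167.] 0.49 128 [ 0.624 -0.19   0.043] [ 0.664 -0.151  0.111]
```

```bash
python3 -c "
from h import *
print(get_state()['clock'])"
```

```text
1.95
```

View pics/stand.png

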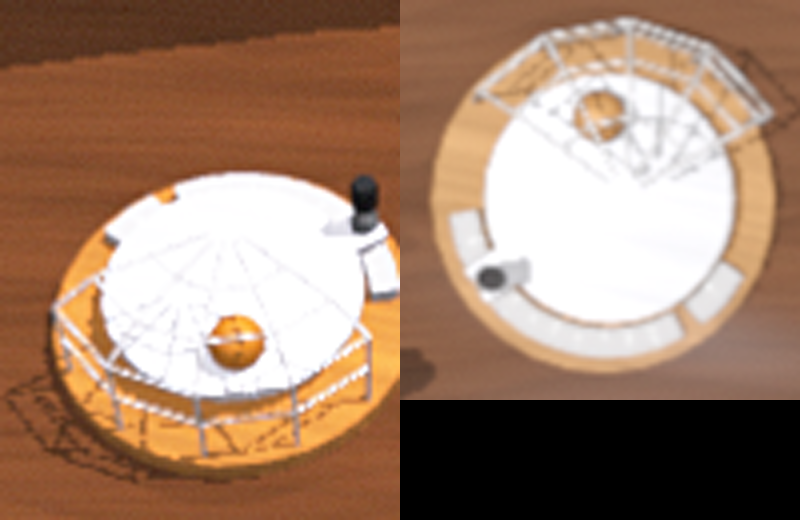

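View pics/tongs.png

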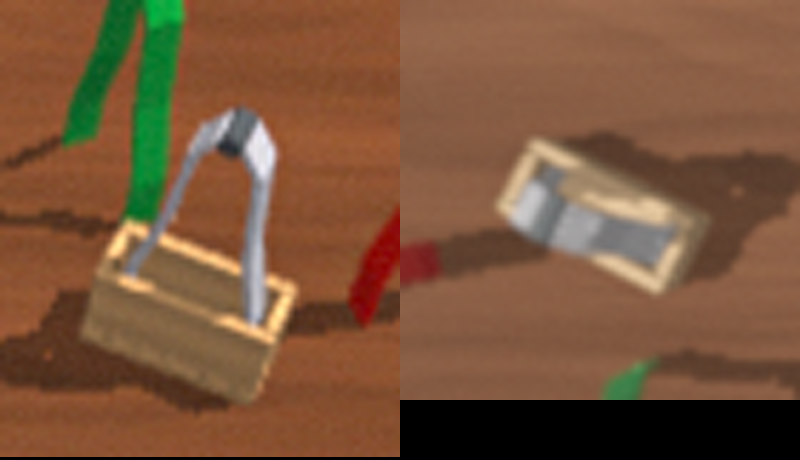

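```bash
python3 - <<'E'
from h import *
from scipy.optimize import least_squares
d=np.load('p0.npz')
P={n:{k[2:]:d[k] for k in d if k[0]==n} for n in 'ST'}
for n,p in P.items():
    C=cloud(p)
    # base: points z in .012-.024 within region
    near=np.hypot(C[:,0]-.588,C[:,1]+.18)<.16
    for lo,hi,r,nm in ((.012,.024,.128,'base'),(.040,.048,.09,'tray')):
        c=C[near&(C[:,2]>lo)&(C[:,2]<hi)]
        # hull points
        h=cv2.convexHull(c[:,:2].astype(np.float32)).reshape(-1,2)
        f=least_squares(lambda q:np.hypot(*(h-q[:2]).T)-q[2],[.588,-.18,r],loss='soft_l1',f_scale=.003)
        print(n,nm,len(c),f.x.round(4),np.median(c[:,2]).round(4))
    k=C[(np.hypot(C[:,0]-.53,C[:,1]+.09)<.03)&(C[:,2]>.06)]
    print('knob',len(k),k.mean(0).round(4),k.min(0).round(4),k.max(0).round(4))
    c=C[(np.hypot(C[:,0]-.54,C[:,1]-.172)<.07)&(C[:,2]>.047)&(C[:,2]<.057)]
    r=cv2.minAreaRect(c[:,:2].astype(np.float32)*1000);print('caddy',len(c),r, cv2.boxPoints(r).round(0).tolist())
    t=C[(np.hypot(C[:,0]-.54,C[:,1]-.172)<.07)&(C[:,2]>.075)]
    for lo,hi in((.075,.11),(.11,.14),(.14,.155),(.155,.175)):
        q=t[(t[:,2]>lo)&(t[:,2]<hi)]
        if len(q):print('tongs',lo,len(q),q.mean(0).round(4),q.min(0).round(4),q.max(0).round(4))
    ro=C[(np.hypot(C[:,0]-.64,C[:,1]+.17)<.03)&(C[:,2]>.052)&(C[:,2]<.08)]
    print('roll',ro.mean(0),len(ro))
p=P['T'];print(atz(p,[(267.5,207.5)],.09)); print('notch',atz(p,[(316.5,220)],.03))
p=P['S'];print(atz(p,[(251,184.5)],.09))
E
```

```text
S base 1859 [ 0.5867 -0.1774  0.1268] 0.0185
S tray 2182 [ 0.6026 -0.1673  0.1086] 0.0445
knob 63 [ 0.5342 -0.0889  0.0833] [ 0.523 -0.097  0.062] [ 0.5411 -0.0802  0.0939]
caddy 213 ((540.5227661132812, 173.67129516601562), (91.2843017578125, 45.45980453491211), 62.61383056640625) [[499.0, 144.0], [540.0, 123.0], [582.0, 204.0], [541.0, 225.0]]
tongs 0.075 51 [0.5466 0.1783 0.091 ] [0.5248 0.148  0.075 ] [0.5594 0.2    0.1084]
tongs 0.11 41 [0.5466 0.1774 0.1251] [0.5233 0.1526 0.1105] [0.5588 0.1952 0.139 ]
tongs 0.14 47 [0.5431 0.1744 0.1485] [0.5258 0.1549 0.1407] [0.5552 0.1925 0.1549]
tongs 0.155 60 [0.5415 0.1737 0.16  ] [0.5274 0.1608 0.1552] [0.5542 0.1872 0.1669]
roll [ 0.65028171 -0.16824916  0.06821063] 154
T base 1891 [ 0.5856 -0.1786  0.1265] 0.0184
T tray 2637 [ 0.584  -0.1638  0.0985] 0.0444
knob 44 [ 0.5309 -0.0901  0.0891] [ 0.5226 -0.0999  0.0716] [ 0.5392 -0.0808  0.093 ]
caddy 166 ((539.4236450195312, 173.21002197265625), (90.3183822631836, 40.20840072631836), 61.740867614746094) [[500.0, 143.0], [536.0, 124.0], [579.0, 203.0], [543.0, 223.0]]
tongs 0.075 36 [0.5319 0.1576 0.0917] [0.5206 0.1483 0.0764] [0.56   0.1934 0.1083]
tongs 0.11 27 [0.5319 0.1584 0.1259] [0.522  0.1523 0.1128] [0.5568 0.1836 0.1393]
tongs 0.14 51 [0.538  0.1696 0.1482] [0.5228 0.1551 0.1416] [0.5542 0.1921 0.1546]
tongs 0.155 59 [0.5391 0.1736 0.1603] [0.5285 0.1624 0.1551] [0.5515 0.1865 0.1664]
roll [ 0.6441105  -0.17048078  0.07021278] 122
[[ 0.53504825 -0.09013922  0.09      ]]
notch [[ 0.49505589 -0.23677776  0.03      ]]
[[ 0.52492599 -0.08872677  0.09      ]]
```

```bash
cat >> h.py <<'E'
from scipy.spatial.transform import Rotation as Ro
def plan(pos,psi):
    s=get_state();w,x,y,z=s['orientation'];R=Ro.from_quat([x,y,z,w]).as_matrix()
    a=np.radians(psi);Rt=np.array([[np.cos(a),np.sin(a),0],[np.sin(a),-np.cos(a),0],[0,0,-1.]])
    d=R.T@(np.array(pos)-s['tcp_pos'])*1000
    rv=np.degrees(Ro.from_matrix(R.T@Rt).as_rotvec())
    print('t',s['clock'],'psi0',np.degrees(np.arctan2(R[1,0],R[0,0])).round(2),'tilt',R[:2,2].round(4),'shift',d.round(1),'rv',rv.round(1))
E
python3 -c "
from h import *
plan([.531,-.090,.15],122)"
```

```text
t 1.95 psi0 20.05 tilt [ 0.     -0.0001] shift [ 468.  -308.5   81.3] rv [   0.    0. -102.]
```

Request:
arm_command(motion=[{"x":468,"y":-308.5,"z":30,"rz":-102,"hand":-1},{"x":468,"y":-308.5,"z":30,"rz":-102,"hand":-1},{"x":468,"y":-308.5,"z":30,"rz":-102,"hand":-1},{"x":468,"y":-308.5,"z":30,"rz":-102,"hand":-1},{"x":468,"y":-308.5,"z":30,"rz":-102,"hand":-1},{"x":468,"y":-308.5,"z":30,"rz":-102,"hand":-1},{"x":468,"y":-308.5,"z":30,"rz":-102,"hand":-1},{"x":468,"y":-308.5,"z":30,"rz":-102,"hand":-1},{"x":468,"y":-308.5,"z":50,"rz":-102,"hand":-1},{"x":468,"y":-308.5,"z":81,"rz":-102,"hand":-1}], force=40)

```text
invalid input at $.motion[0]: expected keys x, y, z, rx, ry, rz, hand
```

Request:
arm_command(motion=[{"x":468,"y":-308.5,"z":30,"rx":0,"ry":0,"rz":-102,"hand":-1},{"x":468,"y":-308.5,"z":30,"rx":0,"ry":0,"rz":-102,"hand":-1},{"x":468,"y":-308.5,"z":30,"rx":0,"ry":0,"rz":-102,"hand":-1},{"x":468,"y":-308.5,"z":30,"rx":0,"ry":0,"rz":-102,"hand":-1},{"x":468,"y":-308.5,"z":30,"rx":0,"ry":0,"rz":-102,"hand":-1},{"x":468,"y":-308.5,"z":30,"rx":0,"ry":0,"rz":-102,"hand":-1},{"x":468,"y":-308.5,"z":30,"rx":0,"ry":0,"rz":-102,"hand":-1},{"x":468,"y":-308.5,"z":30,"rx":0,"ry":0,"rz":-102,"hand":-1},{"x":468,"y":-308.5,"z":50,"rx":0,"ry":0,"rz":-102,"hand":-1},{"x":468,"y":-308.5,"z":81,"rx":0,"ry":0,"rz":-102,"hand":-1}], force=40)

```text
clock: 3.2
tcp_pos: [0.5339, -0.0869, 0.1505]
orientation: [0.002, 0.48, 0.877, 0.001]
wrist_force: [0.4, -0.8, -0.4]
finger_gap: 0.0855
```

```bash
python3 - <<'E'
from h import *
p=cam('wrist');save(p,'w1.png',s=1.5)
C=cloud(p)
k=C[(np.hypot(C[:,0]-.531,C[:,1]+.09)<.025)&(C[:,2]>.083)&(C[:,2]<.1)]
print(len(k),k.mean(0) if len(k) else 0,k.min(0) if len(k) else 0,k.max(0) if len(k) else 0)
for q in ['knob']:
    for d in finder.masks_of(p,q)[:4]:
        c=cloud(p,d['region']);print(d['at'],d['score'],atz(p,[d['at']],.09),len(c),c.min(0) if len(c) else'',c.max(0) if len(c) else'')
plan([.531,-.090,.057],122)
E
```

```text
606 [ 0.52700238 -0.09016707  0.08815553] [ 0.51811665 -0.10081692  0.08313022] [ 0.53744281 -0.08175543  0.09080181]
[242.8, 207.2] 0.75 [[ 0.52593097 -0.08904099  0.09      ]] 834 [ 0.51794308 -0.11713168  0.04160617] [ 0.54797187 -0.08160018  0.09080181]
t 3.3 psi0 122.2 tilt [-0.0061  0.0019] shift [-3.2  0.9 89.9] rv [-0.2 -0.3  0.2]
```

View pics/w1.png

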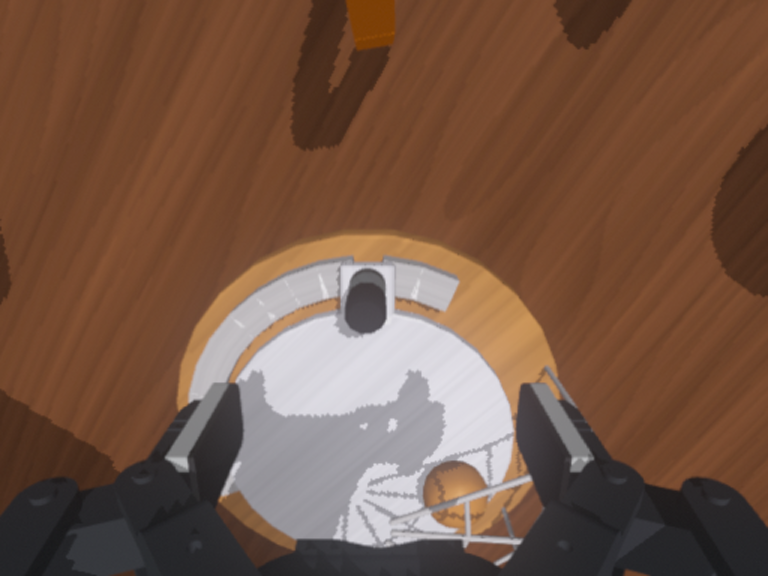

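Request:
arm_command(motion=[{"x":-3,"y":1,"z":45,"rx":0,"ry":0,"rz":0,"hand":-1},{"x":-3,"y":1,"z":90,"rx":0,"ry":0,"rz":0,"hand":-0.5},{"x":-3,"y":1,"z":90,"rx":0,"ry":0,"rz":0,"hand":-0.3},{"x":-3,"y":1,"z":90,"rx":0,"ry":0,"rz":0,"hand":0}], force=40)

```text
clock: 3.8
tcp_pos: [0.5344, -0.093, 0.0624]
orientation: [0.001, 0.485, 0.874, 0.0]
wrist_force: [0.9, 0.3, 0.1]
finger_gap: 0.0429
```

```bash
python3 - <<'E'
from h import *
p=cam('wrist');save(p,'w2.png',s=1.5)
C=cloud(p)
k=C[(np.hypot(C[:,0]-.531,C[:,1]+.09)<.025)&(C[:,2]>.083)&(C[:,2]<.1)]
print(len(k),k.mean(0) if len(k) else 0,k.min(0) if len(k) else 0,k.max(0) if len(k) else 0)
plan([.530,-.0905,.057],122); print(get_state()['tcp_pos'],get_state()['finger_gap'])
E
```

```text
2524 [ 0.52852158 -0.08964847  0.08958012] [ 0.50701765 -0.11213266  0.08300879] [ 0.55598908 -0.07173598  0.0999864 ]
t 3.85 psi0 121.96 tilt [ 0.0034 -0.0013] shift [ 4.9 -2.9  5.8] rv [ 0.1  0.2 -0. ]
[ 0.53500808 -0.09307814  0.06282712] 0.042770439372399334
```

View pics/w2.png

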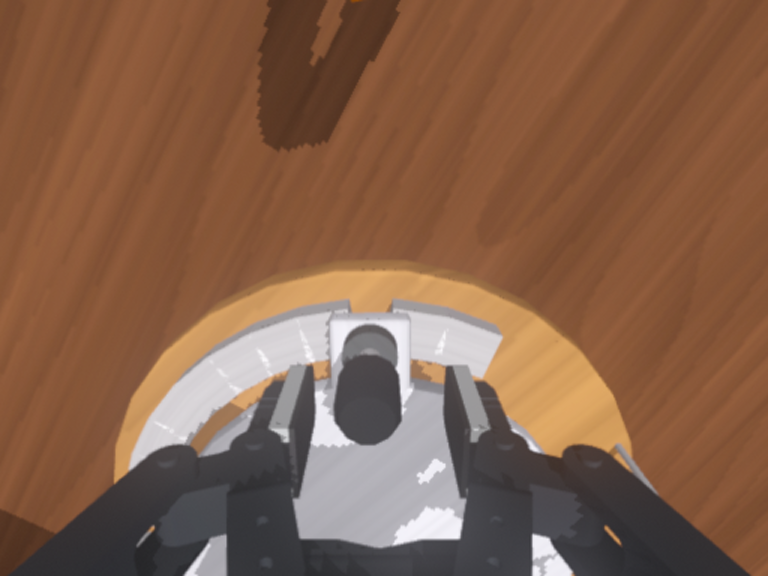

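Request:
arm_command(motion=[{"x":3,"y":-2,"z":3,"rx":0,"ry":0,"rz":0,"hand":0},{"x":3,"y":-2,"z":3,"rx":0,"ry":0,"rz":0,"hand":0.2},{"x":3,"y":-2,"z":3,"rx":0,"ry":0,"rz":0,"hand":1},{"x":3,"y":-2,"z":3,"rx":0,"ry":0,"rz":0,"hand":1},{"x":3,"y":-2,"z":3,"rx":0,"ry":0,"rz":0,"hand":1}], force=40)

```text
clock: 4.47
tcp_pos: [0.5305, -0.0906, 0.058]
orientation: [0.0, 0.484, 0.875, 0.0]
wrist_force: [-1.1, 0.2, 6.1]
finger_gap: 0.0183
```

Request:
arm_command(motion=[{"x":0,"y":0,"z":-8,"rx":0,"ry":0,"rz":0,"hand":1},{"x":0,"y":0,"z":-17,"rx":0,"ry":0,"rz":0,"hand":1},{"x":0,"y":0,"z":-17,"rx":0,"ry":0,"rz":0,"hand":1}])

```text
clock: 4.85
tcp_pos: [0.5301, -0.0906, 0.0745]
orientation: [-0.0, 0.485, 0.875, -0.0]
wrist_force: [1.7, -1.8, -6.7]
finger_gap: 0.0184
```

```bash
python3 - <<'E'
from h import *
s=get_state();print(s['tcp_pos'],s['wrist_force'],s['finger_gap'])
p=cam('wrist');save(p,'w3.png',s=1.5)
C=cloud(p);k=C[(np.hypot(C[:,0]-.531,C[:,1]+.09)<.008)&(C[:,2]>.083)]
print(np.percentile(k[:,2],[5,50,95]))
plan([.530,-.0905,.075],122)
E
```

```text
[ 0.53012416 -0.0906089   0.07447125] [ 1.716287   -1.81523907 -6.68786794] 0.01841282076600875
[0.09838423 0.10533062 0.10910867]
t 4.9 psi0 122.04 tilt [-0.0001 -0.0002] shift [ 0.2 -0.  -0.8] rv [-0.  0.  0.]
```

View pics/w3.png

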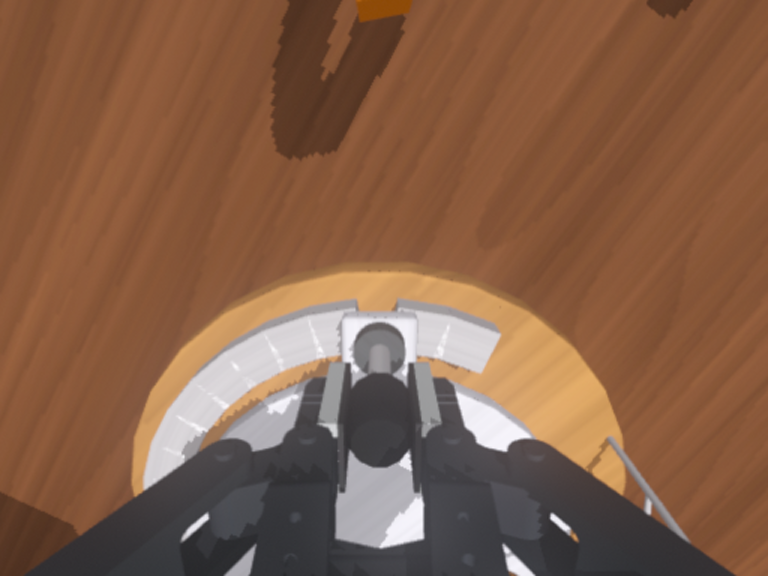

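Request:
arm_command(motion=[{"x":-1.6,"y":-18.1,"z":0,"rx":0,"ry":0,"rz":-10,"hand":1},{"x":-6.3,"y":-35.6,"z":0,"rx":0,"ry":0,"rz":-20,"hand":1},{"x":-13.9,"y":-52,"z":0,"rx":0,"ry":0,"rz":-30,"hand":1},{"x":-24.3,"y":-66.8,"z":0,"rx":0,"ry":0,"rz":-40,"hand":1},{"x":-37.2,"y":-79.7,"z":0,"rx":0,"ry":0,"rz":-50,"hand":1},{"x":-52,"y":-90.1,"z":0,"rx":0,"ry":0,"rz":-60,"hand":1},{"x":-68.4,"y":-97.7,"z":0,"rx":0,"ry":0,"rz":-70,"hand":1},{"x":-85.9,"y":-102.4,"z":0,"rx":0,"ry":0,"rz":-80,"hand":1},{"x":-104,"y":-104,"z":0,"rx":0,"ry":0,"rz":-90,"hand":1},{"x":-104,"y":-104,"z":0,"rx":0,"ry":0,"rz":-90,"hand":1}])

```text
clock: 6.15
tcp_pos: [0.4964, -0.2341, 0.0733]
orientation: [-0.001, -0.275, 0.962, 0.001]
wrist_force: [-0.8, -0.2, -6.1]
finger_gap: 0.0188
```

```bash
python3 - <<'E'
from h import *
s=get_state();print(s['tcp_pos'],s['wrist_force'],s['finger_gap'])
p=cam('wrist');save(p,'w4.png',s=1.5)
plan([.4986,-.234,.075],212)
E
```

```text
[ 0.49639016 -0.2340903   0.07333455] [-0.81953114 -0.18994874 -6.12443833] 0.018759182786150137
t 6.2 psi0 -148.18 tilt [-0.0025  0.0014] shift [-1.9 -1.9 -1.7] rv [ 0.1 -0.1 -0.2]
```

View pics/w4.png

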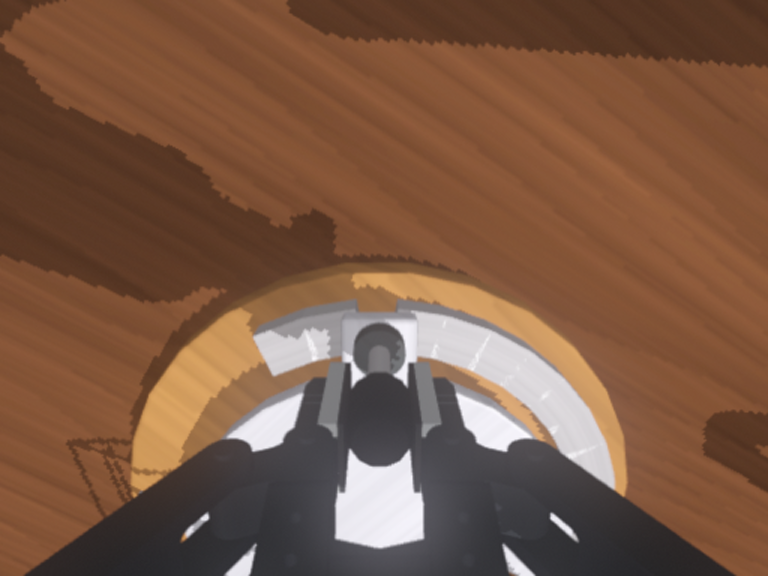

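Request:
arm_command(motion=[{"x":0,"y":0,"z":0,"rx":0,"ry":0,"rz":0,"hand":1},{"x":0,"y":0,"z":8,"rx":0,"ry":0,"rz":0,"hand":1},{"x":0,"y":0,"z":17,"rx":0,"ry":0,"rz":0,"hand":1},{"x":0,"y":0,"z":18,"rx":0,"ry":0,"rz":0,"hand":1},{"x":0,"y":0,"z":18,"rx":0,"ry":0,"rz":0,"hand":1}])

```text
clock: 6.82
tcp_pos: [0.4972, -0.2349, 0.0579]
orientation: [-0.0, -0.276, 0.961, -0.002]
wrist_force: [-6.7, -3.8, 6.8]
finger_gap: 0.0184
```

Request:
arm_command(motion=[{"x":0,"y":0,"z":17,"rx":0,"ry":0,"rz":0,"hand":0.2},{"x":0,"y":0,"z":0,"rx":0,"ry":0,"rz":0,"hand":-0.2},{"x":0,"y":0,"z":-40,"rx":0,"ry":0,"rz":0,"hand":-0.4},{"x":0,"y":0,"z":-90,"rx":0,"ry":0,"rz":0,"hand":-0.5},{"x":0,"y":0,"z":-150,"rx":0,"ry":0,"rz":0,"hand":-0.5}])

```text
clock: 7.45
tcp_pos: [0.4978, -0.2331, 0.208]
orientation: [0.001, -0.276, 0.961, 0.0]
wrist_force: [0.5, 0.6, 0.6]
finger_gap: 0.0639
```

```bash
python3 - <<'E'
from h import *
p=cam('wrist');S=cam('scene');T=cam('top');save(p,'w5.png',s=1.5)
a=cv2.resize(S['image'][140:270,160:260,::-1],(400,520),interpolation=cv2.INTER_CUBIC)
b=cv2.resize(T['image'][140:240,245:345,::-1],(400,400),interpolation=cv2.INTER_CUBIC)
im=np.zeros((520,800,3),np.uint8);im[:,:400]=a;im[:400,400:]=b;cv2.imwrite('pics/stand2.png',im)
for n,q in (('w',p),('S',S),('T',T)):
    C=cloud(q);k=C[(np.hypot(C[:,0]-.4985,C[:,1]+.234)<.018)&(C[:,2]>.06)&(C[:,2]<.12)]
    if len(k): print(n,len(k),k.mean(0).round(4),k.min(0).round(4),k.max(0).round(4))
    ro=C[(np.hypot(C[:,0]-.578,C[:,1]+.117)<.04)&(C[:,2]>.05)&(C[:,2]<.09)]
    if len(ro): print('roll',n,len(ro),ro.mean(0).round(4),ro.min(0).round(4),ro.max(0).round(4))
plan([.540,.1735,.25],152)
E
```

```text
w 503 [ 0.4933 -0.2389  0.0856] [ 0.4855 -0.2475  0.0671] [ 0.5047 -0.2281  0.0906]
roll w 1075 [ 0.5705 -0.1288  0.0669] [ 0.5554 -0.1433  0.05  ] [ 0.5925 -0.1065  0.0759]
S 61 [ 0.5023 -0.2336  0.0829] [ 0.4923 -0.2434  0.062 ] [ 0.5093 -0.2249  0.0927]
roll S 142 [ 0.5841 -0.1194  0.0682] [ 0.5639 -0.1397  0.0501] [ 0.5983 -0.101   0.079 ]
T 47 [ 0.498  -0.2343  0.0867] [ 0.4889 -0.2438  0.0685] [ 0.5062 -0.2267  0.0926]
roll T 150 [ 0.5776 -0.1205  0.0707] [ 0.5608 -0.1394  0.0573] [ 0.595  -0.1027  0.08  ]
t 7.6 psi0 -147.94 tilt [ 0.01   -0.0049] shift [-250.5  324.8  -40.4] rv [-0.3  0.6 60.1]
```

View pics/stand2.png

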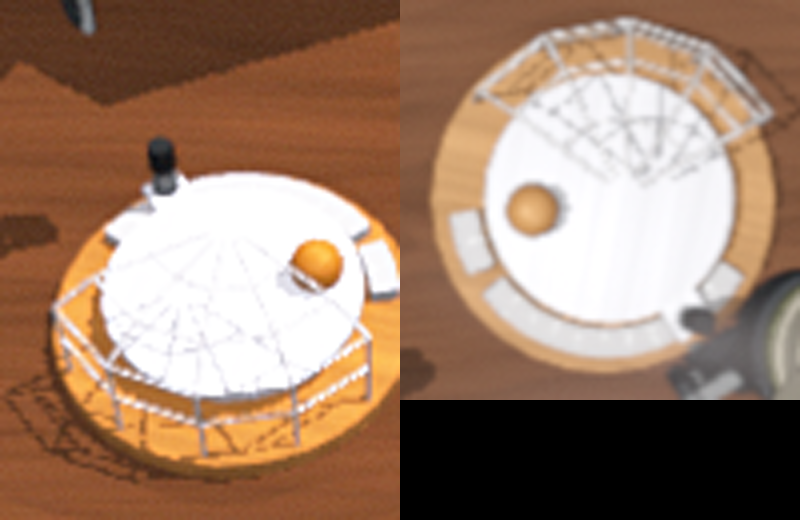

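View pics/w5.png

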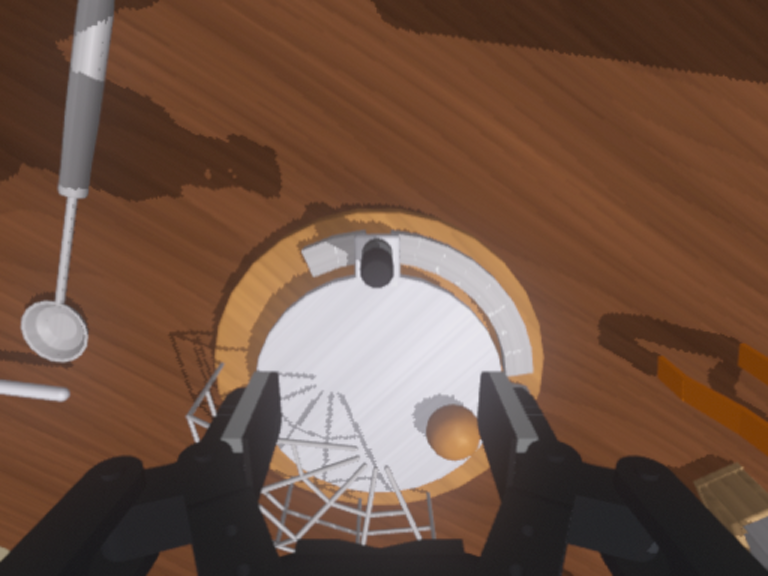

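Request:
arm_command(motion=[{"x":-250,"y":325,"z":-43,"rx":0,"ry":0,"rz":60,"hand":-0.5},{"x":-250,"y":325,"z":-43,"rx":0,"ry":0,"rz":60,"hand":-0.5},{"x":-250,"y":325,"z":-43,"rx":0,"ry":0,"rz":60,"hand":-0.5},{"x":-250,"y":325,"z":-43,"rx":0,"ry":0,"rz":60,"hand":-0.5},{"x":-250,"y":325,"z":-43,"rx":0,"ry":0,"rz":60,"hand":-0.5},{"x":-250,"y":325,"z":-43,"rx":0,"ry":0,"rz":60,"hand":-0.5},{"x":-250,"y":325,"z":-43,"rx":0,"ry":0,"rz":60,"hand":-0.5},{"x":-250,"y":325,"z":-43,"rx":0,"ry":0,"rz":60,"hand":-0.5},{"x":-250,"y":325,"z":-43,"rx":0,"ry":0,"rz":60,"hand":-0.5},{"x":-250,"y":325,"z":-43,"rx":0,"ry":0,"rz":60,"hand":-0.5}])

```text
clock: 8.85
tcp_pos: [0.5365, 0.1732, 0.2487]
orientation: [-0.0, 0.242, 0.97, -0.0]
wrist_force: [0.8, -0.2, 0.3]
finger_gap: 0.0642
```

```bash
python3 - <<'E'
from h import *
p=cam('wrist');T=cam('top');S=cam('scene');save(p,'w6.png',s=1.5)
for n,q in (('w',p),('T',T),('S',S)):
    C=cloud(q);c=C[(np.hypot(C[:,0]-.54,C[:,1]-.1735)<.07)]
    for lo,hi in((.075,.11),(.11,.14),(.14,.155),(.155,.175)):
        k=c[(c[:,2]>lo)&(c[:,2]<hi)]
        if len(k): 
            r=cv2.minAreaRect(k[:,:2].astype(np.float32)*1000)
            print(n,lo,len(k),k.mean(0).round(4),k.max(0)[2].round(4),np.round(r[0],1),np.round(r[1],1),round(r[2]))
    k=c[(c[:,2]>.047)&(c[:,2]<.057)]
    if len(k):print(n,'caddy',len(k),cv2.minAreaRect(k[:,:2].astype(np.float32)*1000))
    ro=C[(np.hypot(C[:,0]-.578,C[:,1]+.117)<.04)&(C[:,2]>.05)&(C[:,2]<.09)]
    if len(ro): print('roll',n,len(ro),ro.mean(0).round(4),ro.min(0).round(4),ro.max(0).round(4))
print(get_state()['tcp_pos'])
plan([.540,.1735,.100],152)
E
```

```text
w 0.075 174 [0.5323 0.1739 0.0884] 0.1096 [536.6 172.4] [52.6 20.1] 62
w 0.11 129 [0.5305 0.1753 0.1252] 0.14 [536.5 172.2] [41.3 19.9] 62
w 0.14 589 [0.5356 0.1731 0.1485] 0.155 [536.5 172.4] [36.  21.7] 63
w 0.155 647 [0.5365 0.1727 0.1595] 0.1634 [537. 172.] [18.8 23. ] 63
w caddy 1360 ((536.4913330078125, 172.57289123535156), (92.14110565185547, 40.38887023925781), 62.002647399902344)
roll w 795 [ 0.5705 -0.1145  0.0661] [ 0.5556 -0.1369  0.0501] [ 0.5892 -0.1021  0.0767]
T 0.075 37 [0.5319 0.1573 0.0915] 0.1099 [545.2 167.8] [54.3 18.3] 40
T 0.11 25 [0.5328 0.1579 0.1252] 0.1395 [543.7 166. ] [42.  15.9] 33
T 0.14 38 [0.5405 0.1684 0.1491] 0.155 [541.9 172.1] [34.3 15.2] 60
T 0.155 40 [0.5419 0.1715 0.1601] 0.165 [541.7 171.7] [19.4 15.3] 52
T caddy 158 ((539.0195922851562, 172.8934326171875), (89.80318450927734, 39.85675048828125), 62.07088088989258)
roll T 150 [ 0.5776 -0.1206  0.0701] [ 0.5608 -0.1394  0.0564] [ 0.5948 -0.1023  0.0782]
S 0.075 50 [0.5468 0.1778 0.0911] 0.1095 [540.3 173.7] [52.6 21.6] 61
S 0.11 44 [0.5467 0.1765 0.1258] 0.1397 [541.7 173.5] [40.8 21.4] 60
S 0.14 46 [0.5429 0.176  0.1488] 0.1547 [539.8 173.8] [35.5 22.4] 62
S 0.155 59 [0.5413 0.1727 0.16  ] 0.1646 [539.4 173.3] [20.  22.9] 58
S caddy 219 ((539.89599609375, 174.52890014648438), (91.21676635742188, 45.500640869140625), 63.94135284423828)
roll S 143 [ 0.5844 -0.1193  0.0682] [ 0.5666 -0.1397  0.0506] [ 0.5973 -0.1009  0.0782]
[0.5367235  0.17285263 0.24911092]
t 9.0 psi0 151.91 tilt [-0.0002 -0.0002] shift [ -2.6   2.2 149.1] rv [-0.  -0.  -0.1]
```

View pics/w6.png

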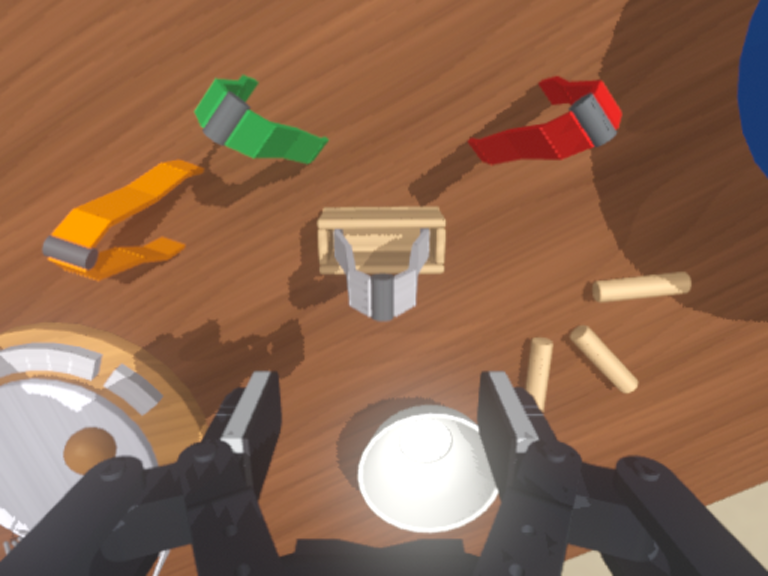

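Request:
arm_command(motion=[{"x":-1,"y":0.5,"z":50,"rx":0,"ry":0,"rz":0,"hand":-0.5},{"x":-1,"y":0.5,"z":100,"rx":0,"ry":0,"rz":0,"hand":-0.5},{"x":-1,"y":0.5,"z":135,"rx":0,"ry":0,"rz":0,"hand":-0.5},{"x":-1,"y":0.5,"z":149,"rx":0,"ry":0,"rz":0,"hand":-0.5},{"x":-1,"y":0.5,"z":149,"rx":0,"ry":0,"rz":0,"hand":-0.3},{"x":-1,"y":0.5,"z":149,"rx":0,"ry":0,"rz":0,"hand":-0.15}], force=25)

```text
clock: 9.75
tcp_pos: [0.5391, 0.1742, 0.102]
orientation: [0.001, 0.242, 0.97, 0.001]
wrist_force: [0.5, 1.2, 0.4]
finger_gap: 0.0487
```

```bash
python3 - <<'E'
from h import *
s=get_state();print(s['tcp_pos'],s['wrist_force'],s['finger_gap'])
p=cam('wrist');save(p,'w7.png',s=1.5)
C=cloud(p);c=C[(np.hypot(C[:,0]-.54,C[:,1]-.1735)<.07)]
for lo,hi in((.047,.057),(.14,.155),(.155,.175)):
        k=c[(c[:,2]>lo)&(c[:,2]<hi)]
        if len(k): print(lo,len(k),k.mean(0).round(4))
plan([.538,.1728,.100],152)
E
```

```text
[0.53914579 0.17417089 0.10199873] [0.52236648 1.15334567 0.40001324] 0.048704235922826945
0.047 3757 [0.5345 0.1738 0.0504]
0.14 6177 [0.532  0.1758 0.1487]
0.155 16084 [0.5325 0.1759 0.1631]
t 9.8 psi0 152.03 tilt [0.0033 0.0004] shift [ 0.4 -1.9  2.1] rv [0.1 0.2 0. ]
```

View pics/w7.png

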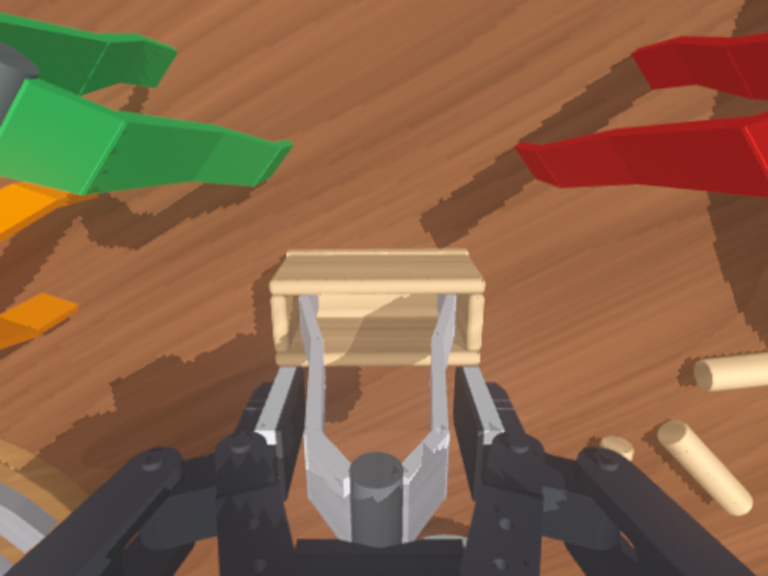

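Request:
arm_command(motion=[{"x":0,"y":0,"z":0,"rx":0,"ry":0,"rz":0,"hand":-0.1},{"x":0,"y":0,"z":0,"rx":0,"ry":0,"rz":0,"hand":-0.1},{"x":0,"y":0,"z":0,"rx":0,"ry":0,"rz":0,"hand":-0.1}])

```text
clock: 10.18
tcp_pos: [0.5379, 0.1743, 0.1006]
orientation: [0.0, 0.241, 0.97, 0.0]
wrist_force: [0.5, 1.0, -0.8]
finger_gap: 0.0469
```

```bash
python3 - <<'E'
from h import *
s=get_state();print(s['tcp_pos'],s['wrist_force'],s['finger_gap'])
p=cam('wrist');save(p,'w8.png',s=1.5)
C=cloud(p);c=C[(np.hypot(C[:,0]-.54,C[:,1]-.1735)<.07)]
w,x,y,z=s['orientation'];R=Ro.from_quat([x,y,z,w]).as_matrix()
for lo,hi in((.047,.057),(.06,.09),(.1,.13),(.14,.155),(.155,.175)):
        k=c[(c[:,2]>lo)&(c[:,2]<hi)]
        if len(k):
            l=(k-s['tcp_pos'])@R*1000
            print(lo,len(k),k.mean(0).round(4),np.percentile(l[:,:2],[1,50,99],axis=0).round(1).tolist())
plan([.538,.1728,.100],152)
E
```

```text
[0.53789581 0.17430434 0.10056307] [ 0.51605419  0.98759191 -0.83200954] 0.046853446656613444
0.047 3712 [0.5341 0.174  0.0504] [[-19.5, -47.1], [8.7, -2.0], [20.5, 43.2]]
0.06 526 [0.5316 0.1761 0.0748] [[-9.3, -31.7], [9.4, 17.4], [10.3, 27.9]]
0.1 3164 [0.5314 0.176  0.1182] [[-9.9, -38.2], [8.8, 13.4], [11.8, 35.0]]
0.14 6585 [0.5311 0.1767 0.1493] [[-10.0, -54.6], [9.4, 0.0], [13.9, 51.8]]
0.155 16512 [0.5309 0.1761 0.1634] [[-9.7, -59.8], [10.2, -2.0], [17.6, 56.7]]
t 10.225 psi0 152.05 tilt [ 0.0002 -0.0001] shift [-0.9 -1.2  0.4] rv [0. 0. 0.]
```

Request:
arm_command(motion=[{"x":0,"y":-1.5,"z":0,"rx":0,"ry":0,"rz":0,"hand":0},{"x":0,"y":-1.5,"z":0,"rx":0,"ry":0,"rz":0,"hand":0.07},{"x":0,"y":-1.5,"z":0,"rx":0,"ry":0,"rz":0,"hand":0.09},{"x":0,"y":-1.5,"z":0,"rx":0,"ry":0,"rz":0,"hand":0.09},{"x":0,"y":-1.5,"z":0,"rx":0,"ry":0,"rz":0,"hand":0.09}], force=25)

```text
clock: 10.85
tcp_pos: [0.5379, 0.173, 0.1014]
orientation: [0.001, 0.242, 0.97, 0.0]
wrist_force: [0.6, -0.3, 6.2]
finger_gap: 0.0391
```

Request:
arm_command(motion=[{"x":0,"y":0,"z":-5,"rx":0,"ry":0,"rz":0,"hand":0.09},{"x":0,"y":0,"z":-15,"rx":0,"ry":0,"rz":0,"hand":0.09},{"x":0,"y":0,"z":-30,"rx":0,"ry":0,"rz":0,"hand":0.09},{"x":0,"y":0,"z":-50,"rx":0,"ry":0,"rz":0,"hand":0.09},{"x":0,"y":0,"z":-75,"rx":0,"ry":0,"rz":0,"hand":0.09},{"x":0,"y":0,"z":-100,"rx":0,"ry":0,"rz":0,"hand":0.09},{"x":0,"y":0,"z":-110,"rx":0,"ry":0,"rz":0,"hand":0.09},{"x":0,"y":0,"z":-110,"rx":0,"ry":0,"rz":0,"hand":0.09}])

```text
clock: 11.85
tcp_pos: [0.5375, 0.173, 0.2111]
orientation: [0.001, 0.242, 0.97, 0.0]
wrist_force: [1.1, -0.2, -2.5]
finger_gap: 0.0391
```

```bash
python3 - <<'E'
from h import *
s=get_state();print(s['tcp_pos'],s['wrist_force'],s['finger_gap'])
p=cam('wrist');S=cam('scene');
im=np.zeros((400,800,3),np.uint8)
im[:300,:400]=cv2.resize(p['image'][:,:,::-1],(400,300));im[:,400:]=cv2.resize(S['image'][100:250,270:420,::-1],(400,400));cv2.imwrite('pics/w9.png',im)
w,x,y,z=s['orientation'];R=Ro.from_quat([x,y,z,w]).as_matrix()
for n,q in (('w',p),('S',S)):
    C=cloud(q);l=(C-s['tcp_pos'])@R*1000
    m=(abs(l[:,0])<25)&(abs(l[:,1])<38)
    for lo,hi in((-90,-70),(-70,-60),(-60,-40),(15,40),(40,60),(60,75),(75,86),(86,100)):
        k=l[m&(l[:,2]>lo)&(l[:,2]<hi)]
        if len(k):print(n,lo,len(k),np.percentile(k,[1,50,99],axis=0).round(1).tolist())
plan([.578,-.1205,.211],187)
E
```

```text
[0.53753337 0.17295985 0.21109943] [ 1.12202205 -0.16103549 -2.52936469] 0.039058476395547936
w -90 6950 [[9.3, -26.8, -85.6], [16.7, -1.6, -77.8], [18.2, 23.9, -70.3]]
w -70 1977 [[-2.6, -29.0, -69.9], [13.3, -1.7, -62.8], [17.7, 25.9, -60.1]]
w -60 8276 [[-9.4, -37.5, -59.7], [8.6, 3.2, -52.4], [13.7, 37.7, -40.5]]
w 15 358 [[-8.6, -26.8, 15.3], [9.5, 15.9, 27.9], [10.3, 23.7, 39.3]]
w 40 262 [[-9.5, -31.4, 40.1], [9.4, 20.2, 49.8], [10.2, 27.9, 59.8]]
w 60 165 [[-5.2, -31.8, 60.1], [9.3, -27.0, 68.2], [10.1, 28.4, 74.9]]
w 75 166 [[-9.9, -30.7, 75.1], [4.9, 23.1, 80.2], [10.2, 27.0, 85.7]]
w 86 134 [[-9.8, -30.4, 86.1], [4.5, -26.3, 90.3], [10.2, 26.6, 95.9]]
S -90 140 [[-17.8, -27.6, -89.8], [-13.6, 1.5, -80.4], [8.5, 26.5, -70.2]]
S -70 54 [[-16.2, -28.0, -69.9], [-10.7, 1.9, -63.5], [11.5, 28.5, -60.2]]
S -60 214 [[-14.2, -36.9, -59.7], [-8.0, 6.6, -52.5], [10.1, 37.6, -41.1]]
S 15 42 [[-12.1, -23.2, 15.7], [-9.1, 21.4, 26.3], [7.5, 25.8, 38.9]]
S 40 31 [[-12.5, -27.8, 40.4], [-8.6, 26.6, 50.4], [9.4, 30.1, 59.2]]
S 60 22 [[-12.3, -29.3, 60.1], [-9.9, -25.0, 66.0], [10.2, 30.0, 74.5]]
S 75 18 [[-11.3, -28.4, 76.6], [-8.6, -24.6, 81.6], [9.2, 29.2, 85.1]]
S 86 9 [[-12.3, -27.1, 86.3], [-10.1, -24.1, 90.9], [3.7, 28.4, 94.7]]
t 11.95 psi0 152.04 tilt [-0.0012 -0.0003] shift [-174.1 -239.7   -1.5] rv [ -0.   -0.1 -35. ]
```

View pics/w9.png

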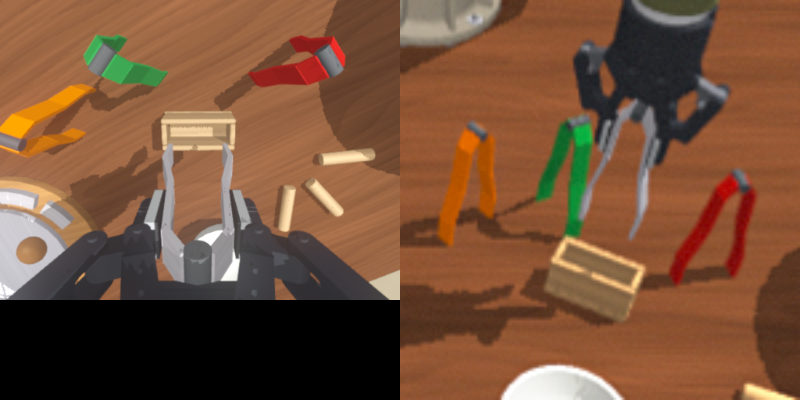

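Request:
arm_command(motion=[{"x":-30,"y":-41,"z":-30,"rx":0,"ry":0,"rz":-5,"hand":0.09},{"x":-60,"y":-82,"z":-30,"rx":0,"ry":0,"rz":-12,"hand":0.09},{"x":-90,"y":-124,"z":-30,"rx":0,"ry":0,"rz":-19,"hand":0.09},{"x":-120,"y":-165,"z":-30,"rx":0,"ry":0,"rz":-26,"hand":0.09},{"x":-150,"y":-207,"z":-30,"rx":0,"ry":0,"rz":-32,"hand":0.09},{"x":-167,"y":-230,"z":-30,"rx":0,"ry":0,"rz":-35,"hand":0.09},{"x":-174,"y":-240,"z":-30,"rx":0,"ry":0,"rz":-35,"hand":0.09},{"x":-174,"y":-240,"z":-30,"rx":0,"ry":0,"rz":-35,"hand":0.09},{"x":-174,"y":-240,"z":-30,"rx":0,"ry":0,"rz":-35,"hand":0.09},{"x":-174,"y":-240,"z":-30,"rx":0,"ry":0,"rz":-35,"hand":0.09}])

```text
clock: 13.2
tcp_pos: [0.5782, -0.1193, 0.2404]
orientation: [0.0, -0.062, 0.998, 0.0]
wrist_force: [0.1, 0.3, -1.1]
finger_gap: 0.0386
```

```bash
cat > look.py <<'E'
from h import *
import sys
s=get_state();print(s['tcp_pos'],s['wrist_force'],s['finger_gap'])
p=cam('wrist');S=cam('scene');
im=np.zeros((520,800,3),np.uint8)
im[:300,:400]=cv2.resize(p['image'][:,:,::-1],(400,300));im[:,400:]=cv2.resize(S['image'][120:250,160:260,::-1],(400,520));cv2.imwrite('pics/'+sys.argv[1],im)
w,x,y,z=s['orientation'];R=Ro.from_quat([x,y,z,w]).as_matrix()
hs=cv2.cvtColor(p['image'],cv2.COLOR_RGB2HSV)
from scipy.optimize import least_squares
for n,q in (('w',p),('S',S)):
    hs=cv2.cvtColor(q['image'],cv2.COLOR_RGB2HSV)
    C=cloud(q);ok=q['z_map']>0;sat=hs[...,1][ok]
    ro=C[(np.hypot(C[:,0]-.578,C[:,1]+.12)<.027)&(C[:,2]>.052)&(C[:,2]<.079)&(sat>90)]
    if len(ro)<20: continue
    # ellipsoid fit: radius 20 xy, equator z .059, top .076
    f=least_squares(lambda v:np.sqrt(((ro[:,0]-v[0])/.020)**2+((ro[:,1]-v[1])/.020)**2+((ro[:,2]-.059-v[2])/.017)**2)-1,[.578,-.12,0],loss='soft_l1',f_scale=.1)
    loc=R.T@(np.array([f.x[0],f.x[1],.06])-s['tcp_pos'])*1000
    print(n,'roll',len(ro),f.x.round(4),np.sqrt(np.mean(f.fun**2)).round(3),'tool',loc.round(1))
l=(cloud(p)-s['tcp_pos'])@R*1000
m=(abs(l[:,0])<20)&(abs(l[:,1])<38)
for lo,hi in((60,75),(75,90),(88,100)):
    k=l[m&(l[:,2]>lo)&(l[:,2]<hi)]
    if len(k):print(lo,len(k),k.min(0).round(1),k.max(0).round(1))
E
python3 look.py w10.png
```

```text
[ 0.57818758 -0.11933585  0.24042534] [ 0.082637    0.28182492 -1.05311287] 0.03861295803437537
w roll 952 [ 0.5754 -0.1234 -0.0016] 0.034 tool [  3.3  -3.7 180.4]
S roll 111 [ 5.767e-01 -1.210e-01  3.000e-04] 0.072 tool [  1.7  -1.5 180.4]
60 161 [ -4.8 -28.7  60.2] [12.1 31.8 74.9]
75 218 [ -8.4 -27.3  75. ] [12.3 31.7 89.9]
88 118 [ -8.4 -25.9  88.1] [12.5 31.5 97.9]
```

View pics/w10.png

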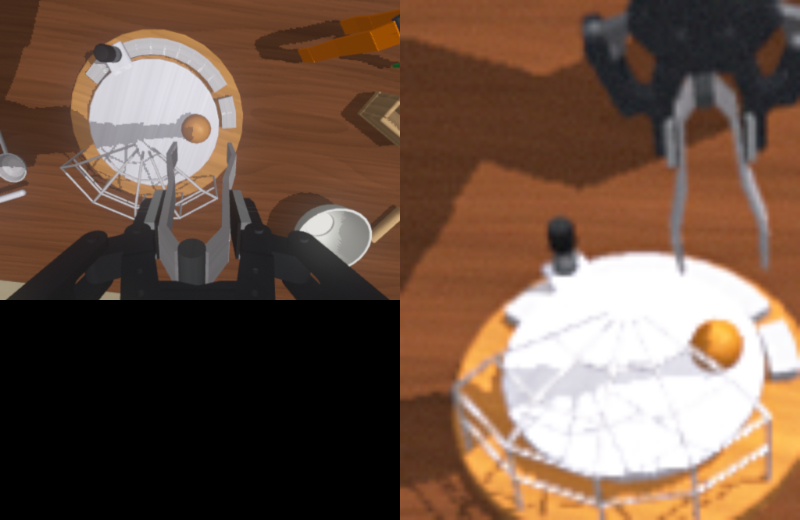

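Request:
arm_command(motion=[{"x":1,"y":-3,"z":25,"rx":0,"ry":0,"rz":0,"hand":0.09},{"x":1,"y":-3,"z":48,"rx":0,"ry":0,"rz":0,"hand":0.09},{"x":1,"y":-3,"z":48,"rx":0,"ry":0,"rz":0,"hand":0.09},{"x":1,"y":-3,"z":48,"rx":0,"ry":0,"rz":0,"hand":0.09},{"x":1,"y":-3,"z":48,"rx":0,"ry":0,"rz":0,"hand":0.09}])

```text
clock: 13.92
tcp_pos: [0.5784, -0.1239, 0.1936]
orientation: [0.001, -0.062, 0.998, -0.0]
wrist_force: [0.1, -0.2, -1.0]
finger_gap: 0.0388
```

```bash
python3 look.py w11.png; python3 - <<'E'
from h import *
p=cam('wrist');save(p,'w11b.png',crop=(160,120,360,320),s=3)
T=cam('top');save(T,'t11.png',crop=(230,130,350,250),s=5)
E
```

```text
[ 0.57836482 -0.12388628  0.19363578] [ 0.08209393 -0.18941348 -1.03184722] 0.038795713959569746
w roll 1297 [ 0.5756 -0.1233 -0.0016] 0.033 tool [  2.9   1.1 133.6]
S roll 112 [ 5.763e-01 -1.204e-01  3.000e-04] 0.08 tool [  1.9   3.9 133.6]
60 163 [ -4.1 -28.6  60.3] [12.3 31.8 74.9]
75 248 [-19.9 -38.   75. ] [12.4 31.6 90. ]
88 115 [ -8.1 -25.8  88. ] [12.4 31.3 98.3]
```

View pics/w11.png

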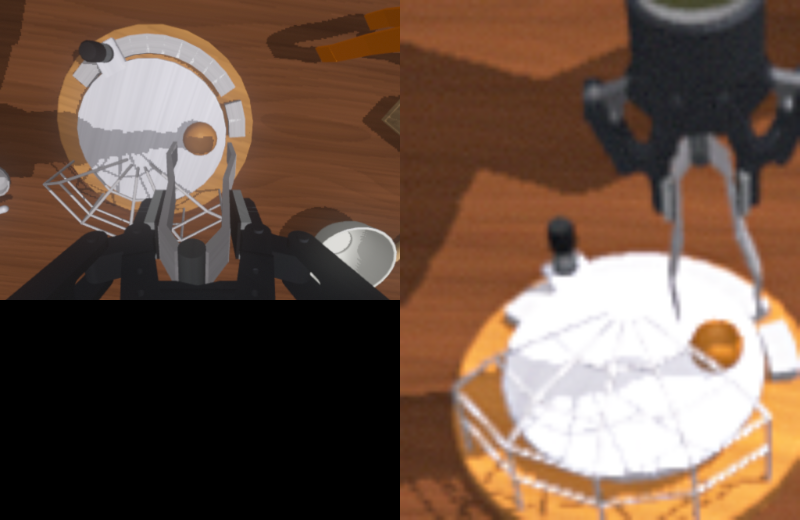

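View pics/w11b.png

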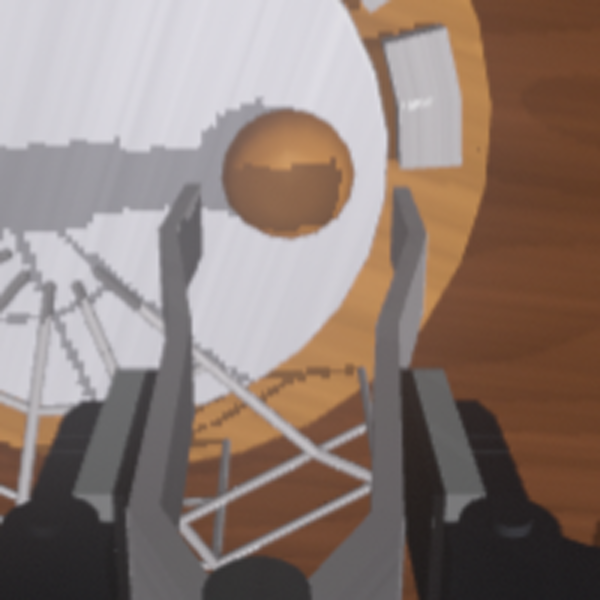

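Request:
arm_command(motion=[{"x":1,"y":-1,"z":15,"rx":0,"ry":0,"rz":0,"hand":0.09},{"x":1,"y":-1,"z":28,"rx":0,"ry":0,"rz":0,"hand":0.09},{"x":1,"y":-1,"z":28,"rx":0,"ry":0,"rz":0,"hand":0.09},{"x":1,"y":-1,"z":28,"rx":0,"ry":0,"rz":0,"hand":0.09}])

```text
clock: 14.62
tcp_pos: [0.5766, -0.1249, 0.164]
orientation: [-0.0, -0.061, 0.998, 0.0]
wrist_force: [-0.2, 0.2, -1.5]
finger_gap: 0.0392
```

```bash
python3 look.py w12.png; python3 - <<'E'
from h import *
p=cam('wrist');save(p,'w12b.png',crop=(160,120,360,320),s=3)
E
```

```text
[ 0.57663151 -0.12487637  0.16403303] [-0.23305792  0.19313632 -1.50121715] 0.03922619156383246
w roll 1621 [ 0.5757 -0.1231 -0.0016] 0.032 tool [  0.6   1.9 104. ]
S roll 107 [ 5.769e-01 -1.200e-01  3.000e-04] 0.086 tool [ -0.9   4.8 104. ]
60 160 [ -7.1 -28.6  60.1] [12.5 31.7 75. ]
75 344 [ -8.3 -27.   75.1] [12.4 31.6 90. ]
88 1595 [-15.7 -25.8  88. ] [ 19.2  31.4 100. ]
```

View pics/w12.png

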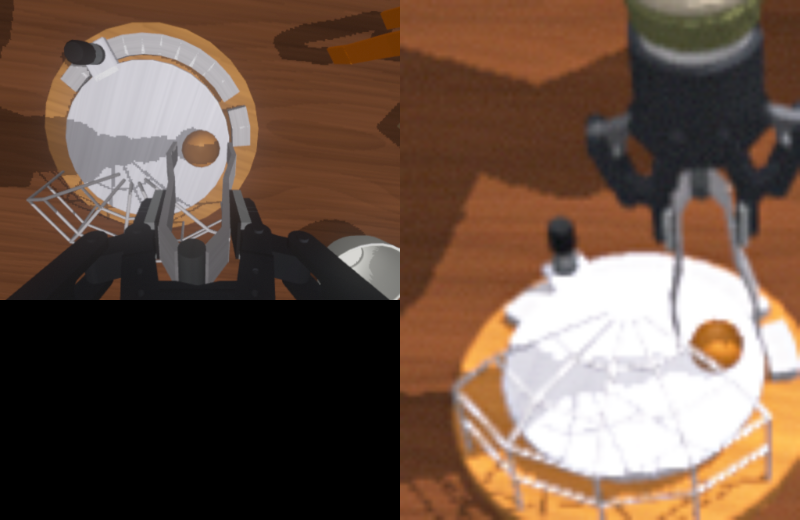

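View pics/w12b.png

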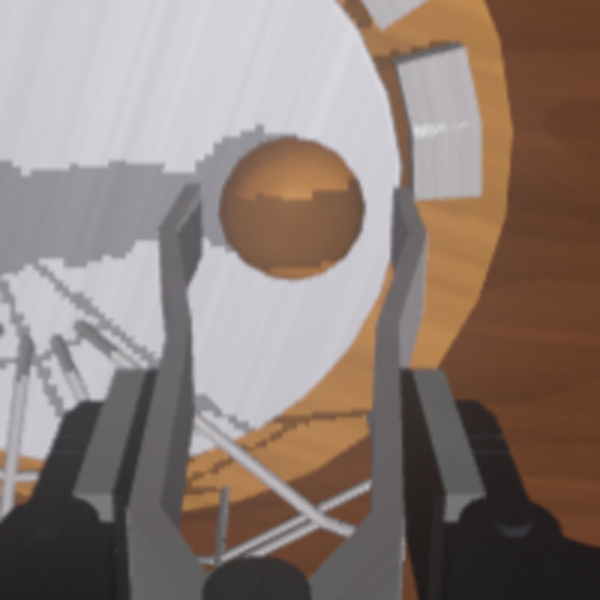

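Request:
arm_command(motion=[{"x":-1,"y":-0.5,"z":10,"rx":0,"ry":0,"rz":0,"hand":0.09},{"x":-1,"y":-0.5,"z":17,"rx":0,"ry":0,"rz":0,"hand":0.09},{"x":-1,"y":-0.5,"z":17,"rx":0,"ry":0,"rz":0,"hand":0.09},{"x":-1,"y":-0.5,"z":17,"rx":0,"ry":0,"rz":0,"hand":0.09},{"x":-1,"y":-0.5,"z":17,"rx":0,"ry":0,"rz":0,"hand":0.13},{"x":-1,"y":-0.5,"z":17,"rx":0,"ry":0,"rz":0,"hand":0.17},{"x":-1,"y":-0.5,"z":17,"rx":0,"ry":0,"rz":0,"hand":0.21},{"x":-1,"y":-0.5,"z":17,"rx":0,"ry":0,"rz":0,"hand":0.21}], force=25)

```text
clock: 15.78
tcp_pos: [0.578, -0.1252, 0.1476]
orientation: [0.0, -0.061, 0.998, -0.0]
wrist_force: [-0.6, 0.7, 0.8]
finger_gap: 0.0343
```

```bash
python3 look.py w13.png; python3 - <<'E'
from h import *
p=cam('wrist');save(p,'w13b.png',crop=(160,120,360,320),s=3)
E
```

```text
[ 0.57796206 -0.12524166  0.14761287] [-0.64790339  0.66145641  0.81557036] 0.0343348160184335
w roll 1890 [ 0.576  -0.1249 -0.0016] 0.031 tool [ 1.9  0.6 87.6]
S roll 113 [ 5.768e-01 -1.228e-01  1.000e-04] 0.074 tool [ 0.9  2.6 87.6]
60 681 [ -8.2 -25.6  60.1] [13.3 26.  75. ]
75 1672 [-14.8 -23.8  75. ] [20.  24.9 90. ]
88 177 [ -8.6 -22.9  88. ] [19.9 23.9 99.1]
```

View pics/w13.png

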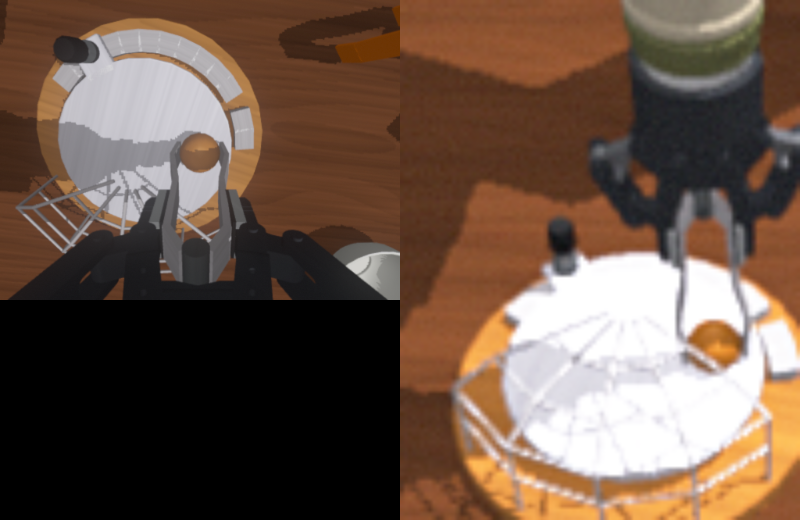

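View pics/w13b.png

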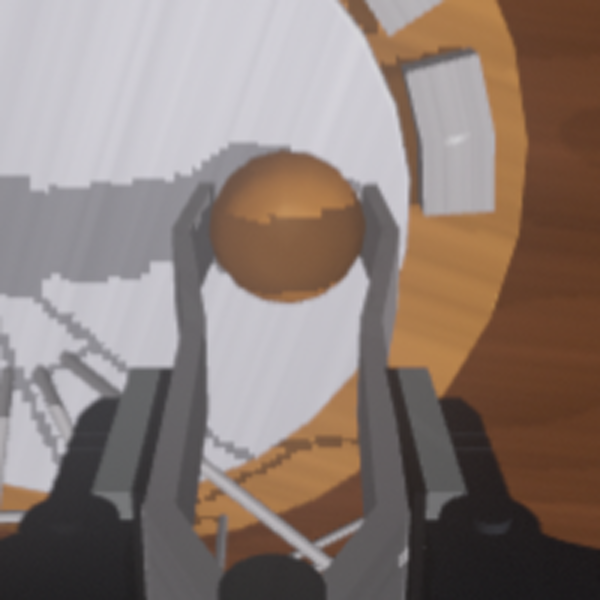

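Request:
arm_command(motion=[{"x":0,"y":0,"z":0,"rx":0,"ry":0,"rz":0,"hand":0.25},{"x":0,"y":0,"z":0,"rx":0,"ry":0,"rz":0,"hand":0.3},{"x":0,"y":0,"z":0,"rx":0,"ry":0,"rz":0,"hand":0.45},{"x":0,"y":0,"z":0,"rx":0,"ry":0,"rz":0,"hand":0.6},{"x":0,"y":0,"z":0,"rx":0,"ry":0,"rz":0,"hand":0.6},{"x":0,"y":0,"z":0,"rx":0,"ry":0,"rz":0,"hand":0.6}], force=25)

```text
clock: 16.68
tcp_pos: [0.5779, -0.1252, 0.1474]
orientation: [0.0, -0.061, 0.998, -0.0]
wrist_force: [-0.1, 1.4, 1.8]
finger_gap: 0.0343
```

Request:
arm_command(motion=[{"x":0,"y":0,"z":-4,"rx":0,"ry":0,"rz":0,"hand":0.6},{"x":0,"y":0,"z":-12,"rx":0,"ry":0,"rz":0,"hand":0.6},{"x":0,"y":0,"z":-25,"rx":0,"ry":0,"rz":0,"hand":0.6},{"x":0,"y":0,"z":-45,"rx":0,"ry":0,"rz":0,"hand":0.6},{"x":0,"y":0,"z":-70,"rx":0,"ry":0,"rz":0,"hand":0.6},{"x":0,"y":0,"z":-95,"rx":0,"ry":0,"rz":0,"hand":0.6},{"x":0,"y":0,"z":-115,"rx":0,"ry":0,"rz":0,"hand":0.6},{"x":0,"y":0,"z":-127,"rx":0,"ry":0,"rz":0,"hand":0.6},{"x":0,"y":0,"z":-132,"rx":0,"ry":0,"rz":0,"hand":0.6},{"x":0,"y":0,"z":-132,"rx":0,"ry":0,"rz":0,"hand":0.6}])

```text
clock: 17.92
tcp_pos: [0.5778, -0.1253, 0.2792]
orientation: [-0.0, -0.061, 0.998, -0.0]
wrist_force: [-0.0, -0.1, -2.5]
finger_gap: 0.0341
```

Request:
arm_command(motion=[{"x":0,"y":0,"z":0,"rx":0,"ry":0,"rz":0,"hand":0.6},{"x":0,"y":0,"z":0,"rx":0,"ry":0,"rz":0,"hand":0.6},{"x":0,"y":0,"z":0,"rx":0,"ry":0,"rz":0,"hand":0.6},{"x":0,"y":0,"z":0,"rx":0,"ry":0,"rz":0,"hand":0.6},{"x":0,"y":0,"z":0,"rx":0,"ry":0,"rz":0,"hand":0.6},{"x":0,"y":0,"z":0,"rx":0,"ry":0,"rz":0,"hand":0.6}])

```text
clock: 18.68
tcp_pos: [0.5778, -0.1253, 0.2793]
orientation: [-0.0, -0.061, 0.998, -0.0]
wrist_force: [-0.3, 0.2, -0.4]
finger_gap: 0.0342
```

```bash
python3 - <<'E'
from h import *
s=get_state();print(s['clock'],s['tcp_pos'],s['wrist_force'],s['finger_gap'])
p=cam('wrist');S=cam('scene');T=cam('top')
im=np.zeros((520,800,3),np.uint8)
im[:300,:400]=cv2.resize(p['image'][:,:,::-1],(400,300));im[:,400:]=cv2.resize(S['image'][120:250,160:260,::-1],(400,520));cv2.imwrite('pics/w14.png',im)
hs=cv2.cvtColor(p['image'],cv2.COLOR_RGB2HSV)
for n,q in (('w',p),('S',S)):
    C=cloud(q);sat=cv2.cvtColor(q['image'],cv2.COLOR_RGB2HSV)[...,1][q['z_map']>0]
    k=C[(np.hypot(C[:,0]-.577,C[:,1]+.125)<.035)&(C[:,2]>.12)&(C[:,2]<.24)&(sat>90)]
    if len(k):print(n,'roll',len(k),k.min(0).round(4),k.max(0).round(4))
    k=C[(np.hypot(C[:,0]-.4985,C[:,1]+.234)<.018)&(C[:,2]>.06)&(C[:,2]<.12)]
    if len(k):print(n,'knob',k.mean(0).round(4),k.max(0).round(4))
save(T,'t14.png',s=1.5);save(S,'s14.png',s=1.5)
E
```

```text
18.675 [ 0.57780654 -0.12525944  0.27928361] [-0.25273999  0.18662146 -0.37698479] 0.0342426856063716
w roll 1908 [ 0.556  -0.1434  0.1818] [ 0.5922 -0.1009  0.2159]
w knob [ 0.4953 -0.2346  0.0858] [ 0.5051 -0.2269  0.0911]
S roll 189 [ 0.5639 -0.1412  0.1823] [ 0.5975 -0.1038  0.2093]
S knob [ 0.5021 -0.2337  0.0827] [ 0.5086 -0.2251  0.0924]
```

View pics/w14.png

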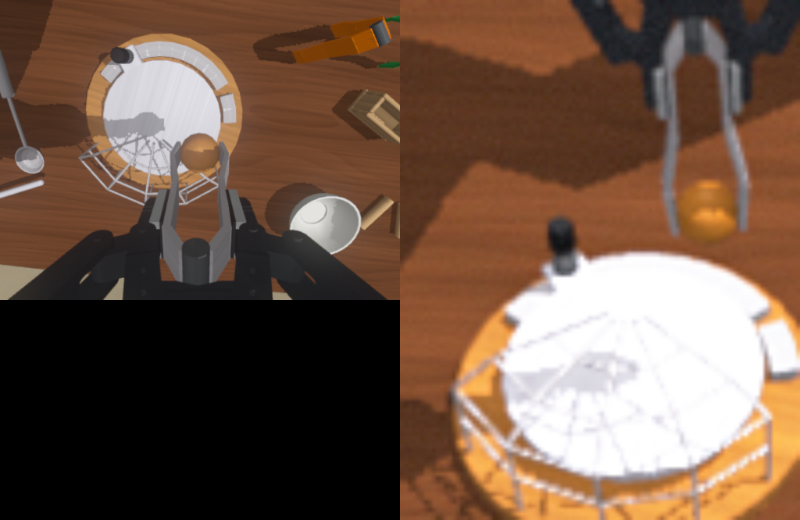

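View pics/s14.png

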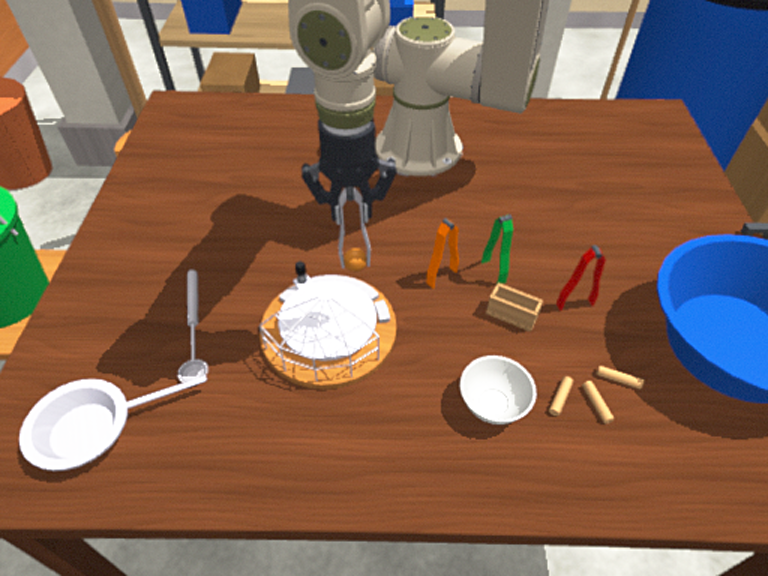

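The roll hangs between the tips at about z = 0.19, with the knob at home height in the serving notch. Bowl, ladle and pegs haven't moved, so I'm handing in.

```bash
python3 -c "
from h import *
print(hand_in())"
```

```text
the job is handed in; nothing more can be done
None
```

I handed the job in at about 19 s of the 58 s, with the roll held still in the tongs. No verdict was reported.

**What I did:** I lifted the plunger by its knob, turned the tray 90° anticlockwise and seated the plunger in the serving notch. I then took the steel tongs out of the caddy, closed them on the roll and raised it about 13 cm.

**Last checks:**
- **Roll:** it sits between the tongs' tips with its centre at about z = 0.19–0.20 m, and neither the fingers nor the tray touch it in the pictures. The finger gap held at 34 mm and the arm was still.
- **Plunger and tray:** the knob top measured 91–92 mm above the table, about the same as when I found it at home. The lug is in line with the serving notch.
- **Bowl, ladle and pegs:** by eye they are where they were; I did not measure them.

**What went wrong or disagreed:**
- **Knob release:** I mistakenly commanded 17 mm further down for one 1/8 s row while releasing the knob. The row after it undid this. The next readings and pictures showed no damage or shift, but I have no force reading from that moment.
- **Cameras:** the wrist and scene cameras disagreed by 2–3 mm on the roll's position. I used the wrist picture, and the tongs closed centred on the roll.

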